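# Hook stray rotor rings out from under a wire guard and gather them in a bay

### The arm

A 7-joint arm with a two-finger parallel gripper is mounted at the origin on the work surface; the furniture and walls round the work are solid. World frame = base frame: x ahead of the robot, y to its left, z up, the work surface at z = 0. Lengths are in m, angles in rad, forces in N, time in s.
With the tool pointing down it reaches from about 0.35 to 0.9 m from the base axis. Payload 8.1 kg.
Tool frame: the origin (TCP) lies at the very end of the fingers, on their centre line; the grasp point (between the pads) lies 19 mm behind it (arm.tcp_to_grasp is the z of the grasp point in the tool frame, in m); z points along the fingers, y is the line along which they close (so a half turn about z gives the same grasp; the last joint's range is limited). The gripper opens to 92 mm and grips with 3 to 60 N. Pads are 19 mm wide; open, the fingers measure 130 mm over their backs; the gripper's body (75 mm by 190 mm) begins 47 mm behind the grasp point.
Start: joints at [-1.311, 0.434, 0.025, 1.573, -0.012, 1.134, -0.075], TCP at [0.222, 0.584, 0.227] pointing down, gripper open.
Joint ranges: [-2.62, 2.62], [-0.44, 2.09], [-1.27, 1.32], [0.08, 2.57], [-1.32, 4.46], [0.12, 2], [-2.74, 2.74]. Speed limits (rad/s): [2.22, 2.22, 3.01, 3.01, 3.14, 3.14, 3.14].

### API

Orientations are given as a rotation vector (axis times angle).
In Python, from cell import readout, vision, sign_off, arm gives the robot as it stands. The module is installed in compiled form; this text tells all that it offers.
- The arm moves only by the shell command python3 -m creep 'ROWS' [FORCE]. ROWS is JSON, a list of rows, each a list of 5 numbers: the shift along the tool's x, y, z in units of 4 cm (1.0 is 4 cm), then the turn about the tool's z in units of 4 degrees (1.0 is 4 degrees), then the opening, from 0 (shut) to 1 (fully open). A call has 1 to 12 rows; each row shifts and turns the commanded pose from where the row before left it, along the tool's axes as they then stand; what a row does not reach is not made up. A row lasts 1/8 s, in which the tool goes at most 62.5 mm and 10.7 degrees, less where a joint would pass 70% of its speed; a pose out of reach is approached as far as the arm can. A call with a number of a shift or a turn outside -1 to 1 is refused whole. A call with a gripper value outside its range is refused whole. The fingers move at their own pace and stop on an object; FORCE is the grip in N (left out, the last holds). Time passes only in rows, so rows that do not move let the fingers close. It gives the time, the measured TCP pose, the force, the opening and the grip force at its end, in the units of the state.
- readout.observe(): the state, without advancing time (a new reading comes with each control period).
- vision.get_image(name): name is "side" or "top" or "wrist"; returns a dict with "pixels" (480x640x3 uint8, blue, green, red), "z_map" (480x640 float32, m along the optical axis (not along the pixel's ray), 0 where there is no reading), "camera_matrix" (3x3 intrinsics, pixels), "position" and "rotation" of the camera in the world. Camera axes: x right, y up, looking along -z (the intrinsics and any distortion apply to the point x, -y, -z); pixel columns grow to the right and rows downward; lengths in m; the calibration is good to about 2 mm. A picture is of the moment at which its call begins.
- sign_off(): hands the job in; it is judged then, once.
The state is a dict: "clock": time; "joints": joint angles; "dq": joint speeds; "joint_efforts": joint torques, N m; "position": TCP position; "ee_rot": TCP orientation; "force": force on the tool from outside, world axes, zero at the start; "ft_torque": the same for the moment, N m; "width": opening from 0.0 (shut) to 1.0 (fully open); "gripper_force": force on a finger pad.
Only numpy, scipy, OpenCV 4.12 (cv2) and the standard library are available. Lean on these libraries where they do the work, as an engineer would, in place of code of your own. Each camera call takes 0.05 s, during which the arm holds its last target. There are 200 camera calls.

### The job

Some clean steel rotor rings have slid in under the wire guard and others lie on the open bench; the gripper's fingers must never touch any ring. Take the hooked rod from its plinth and draw every ring under the guard out clear in front of it, and set the rod upright back on the plinth; then take the straightedge and push all the rings together into the three-sided collecting bay, fully inside it, and put the straightedge back on its place on the tool board. Leave the tape roll, the small jar and the marker where they are.

Things in the scene. Friction and masses are not known exactly. Their poses are not given: they have to be found in the camera images.
- guard: fixed guard of steel wire, 300 mm wide (local x), 150 mm deep, 170 mm high. Origin on the bench under the middle of its front; local +y points out of the front into the open, the covered space runs from local y = 0 to -150 mm, z up. The front is closed by wires from 92 mm up to the roof and open below (clear height 88 mm); the roof is closed by wires; sides and back have a wire rail at 92 mm and a 25 mm high kick plate at the bench
- bay: fixed collecting bay of low aluminium strips 16 mm high and 12 mm thick: a stop along local x and two side strips, inside 260 mm wide and 110 mm deep, bench as floor. Origin on the bench at the middle of the stop's inner face; the inside runs to local y = -110 mm, where the mouth is open; local -y points out of the mouth (roughly towards the guard)
- hook_place (a point): middle of the top of the plinth (120 x 60 mm, top 34 mm above the bench) on the fixed tool board: where the middle of the hooked rod's foot stands; local x is the rod's direction there
- edge_place (a point): place of the straightedge on the tool board (board top 4 mm above the bench), below the middle of its underside; local x is the bar's direction there, the free board round it is about 340 mm by 70 mm
- hook_grip (a point): hooked rod, 250 g: an upright grip plate 70 mm long (local x), 18 mm thick (local y), 50 mm high, on a flat foot 80 x 40 x 8 mm; from the plate a steel rod 8 mm thick runs along local +x, 20 mm above the underside of the foot, and turns straight down 240 mm ahead of the grip's centre, ending 24 mm below the underside of the foot. Site at the centre of the grip plate, 32 mm above the underside of the foot. It balances within about 10 mm of this point
- edge_grip (a point): straightedge, 300 g: an aluminium bar 220 mm long (local x), 30 mm wide (local y), 20 mm high with a handle on its middle, 40 mm along the bar, 18 mm thick, rising from 20 to 61 mm above the underside. Site at the centre of the handle, 42 mm above the underside; the bar's two long sides are alike
- tape_c (a point): roll of white tape 75 mm wide, 19 mm high, lying flat far from the robot; a bystander. Site at its centre
- jar_c (a point): small jar with pink cap, 28 mm wide, 46 mm high, standing beyond the guard; a bystander. Site at its centre
- marker_c (a point): black marker pen 136 mm long, lying near the robot; a bystander. Site at its centre
- ring_g1_c (a point): steel ring, flat on the bench: 50 mm outside, 30 mm hole, 12 mm high, 60 g, at first under the guard; point at its centre, 6 mm above its underside; may be absent
- ring_g2_c (a point): steel ring, flat on the bench: 50 mm outside, 30 mm hole, 12 mm high, 60 g, at first under the guard; point at its centre, 6 mm above its underside; may be absent
- ring_g3_c (a point): steel ring, flat on the bench: 50 mm outside, 30 mm hole, 12 mm high, 60 g, at first under the guard; point at its centre, 6 mm above its underside; may be absent
- ring_o1_c (a point): steel ring, flat on the bench: 50 mm outside, 30 mm hole, 12 mm high, 60 g, at first on the open bench between guard and bay; point at its centre, 6 mm above its underside; may be absent
- ring_o2_c (a point): steel ring, flat on the bench: 50 mm outside, 30 mm hole, 12 mm high, 60 g, at first on the open bench between guard and bay; point at its centre, 6 mm above its underside; may be absent
- ring_g1: the same ring; origin at the centre of its underside
- ring_g2: the same ring; origin at the centre of its underside
- ring_g3: the same ring; origin at the centre of its underside
- ring_o1: the same ring; origin at the centre of its underside
- ring_o2: the same ring; origin at the centre of its underside
- hook: the hooked rod; origin at the middle of the underside of its foot, rod along local +x
- edge: the straightedge; origin at the middle of its underside, bar along local x

How it is judged:
On the way, in this order (a step that is already met when the one before it is completed fails the run):
1. every ring that lay under the guard has been drawn out, wholly clear in front of it, the hooked rod being off its plinth (y of each of ring_g1_c, ring_g2_c, ring_g3_c in the frame of guard above 0.035 m and height (world z) of each of ring_g1_c, ring_g2_c, ring_g3_c below 0.012 m and horizontal distance between hook_grip and hook_place above 0.05 m), for 0.2 s.
2. the hooked rod stands upright on its plinth again, released (horizontal distance between hook_grip and hook_place below 0.03 m and angle between hook_grip's own z axis and vertical below 0.08 rad and height (world z) of hook_grip below 0.072 m and contact force between the fingers and hook below 0.2 N), for 0.2 s.
3. all rings are inside the bay, the straightedge at its mouth and the hooked rod on its plinth (x of ring_g1_c in the frame of bay between -0.13 and 0.13 m and y of ring_g1_c in the frame of bay between -0.087 and 0 m and height (world z) of each of ring_g1_c, ring_g2_c, ring_g3_c, ring_o1_c, ring_o2_c below 0.012 m and x of ring_g2_c in the frame of bay between -0.13 and 0.13 m and y of ring_g2_c in the frame of bay between -0.087 and 0 m and x of ring_g3_c in the frame of bay between -0.13 and 0.13 m and y of ring_g3_c in the frame of bay between -0.087 and 0 m and x of ring_o1_c in the frame of bay between -0.13 and 0.13 m and y of ring_o1_c in the frame of bay between -0.087 and 0 m and x of ring_o2_c in the frame of bay between -0.13 and 0.13 m and y of ring_o2_c in the frame of bay between -0.087 and 0 m and horizontal distance between hook_grip and hook_place below 0.03 m and angle between hook_grip's own z axis and vertical below 0.08 rad and height (world z) of hook_grip below 0.072 m and horizontal distance between edge_grip and bay below 0.19 m), for 0.1 s.
At the end, for the whole second after the job is handed in: every ring lies flat and wholly inside the bay (its centre between the side strips and at most 87 mm from the stop), at rest; the hooked rod stands upright on its plinth within 30 mm of its place; the straightedge stands upright on the tool board within 45 mm of its place (all of step 2 and x of ring_g1_c in the frame of bay between -0.13 and 0.13 m and y of ring_g1_c in the frame of bay between -0.087 and 0 m and height (world z) of each of ring_g1_c, ring_g2_c, ring_g3_c, ring_o1_c, ring_o2_c below 0.012 m and x of ring_g2_c in the frame of bay between -0.13 and 0.13 m and y of ring_g2_c in the frame of bay between -0.087 and 0 m and x of ring_g3_c in the frame of bay between -0.13 and 0.13 m and y of ring_g3_c in the frame of bay between -0.087 and 0 m and x of ring_o1_c in the frame of bay between -0.13 and 0.13 m and y of ring_o1_c in the frame of bay between -0.087 and 0 m and x of ring_o2_c in the frame of bay between -0.13 and 0.13 m and y of ring_o2_c in the frame of bay between -0.087 and 0 m and horizontal distance between edge_grip and edge_place below 0.045 m and angle between edge_grip's own z axis and vertical below 0.08 rad and height (world z) of edge_grip below 0.052 m and linear speed of each of ring_g1, ring_g2, ring_g3, ring_o1, ring_o2, edge below 0.02 m/s); the robot touches nothing.
It fails at once if the fingers touch a ring (contact force between the fingers and ring_g1 above 0.3 N or contact force between the fingers and ring_g2 above 0.3 N or contact force between the fingers and ring_g3 above 0.3 N or contact force between the fingers and ring_o1 above 0.3 N or contact force between the fingers and ring_o2 above 0.3 N).
It fails at once if a bystander (tape roll, jar, marker) is shifted more than 30 mm (distance of any of tape_c, jar_c, marker_c from where it was at the start of the episode above 0.03 m).
Of ring_g1, ring_g2, ring_g3 only 2 to 3 are there at a start; the rules pass over those that are not, and their reading is None.
Of ring_o1, ring_o2 only 1 to 2 are there at a start; the rules pass over those that are not, and their reading is None.
At some moment in a run one of ring_g1, ring_g2, ring_g3 may be knocked a few centimetres aside while the robot is not near it.
It also fails if it takes over 208 s, if anything falls off the work surface, if the arm or the gripper's body presses on something with over 40 N, if the wrist force passes 120 N, or if a joint passes its speed limit or range.

## Working session

There is one attempt and no reset: what is moved stays moved. The work goes in short steps, Python scripts to look and compute and a shell command to move; the robot and the scene stay as the last step left them, time stands still between calls to the robot, and variables do not carry over. Pictures are saved under pics/ and viewed, at most 14 in all, crops included, and the job is handed in when it is done.

```bash
mkdir -p pics; cat > h.py <<'E'
import numpy as np, cv2
from cell import readout, vision, sign_off, arm
from scipy.spatial.transform import Rotation as R
def rot(r):
    r=np.array(r,float)
    return r if r.shape==(3,3) else R.from_rotvec(r).as_matrix()
def world(im):
    K=np.array(im['camera_matrix']); z=im['z_map']
    v,u=np.mgrid[0:480,0:640]
    p=np.stack([(u-K[0,2])/K[0,0]*z,-(v-K[1,2])/K[1,1]*z,-z],-1)
    return p@rot(im['rotation']).T+np.array(im['position'])
def snap(n,f):
    im=vision.get_image(n); cv2.imwrite('pics/'+f,im['pixels']); 
    W=world(im); np.savez('/tmp/'+f+'.npz',W=W,z=im['z_map'],px=im['pixels'],K=im['camera_matrix'],P=im['position'],R=rot(im['rotation'])); return im,W
E
python3 - <<'E'
from h import *
s=readout.observe(); print({k:np.round(v,3) for k,v in s.items()}, arm.tcp_to_grasp)
print(rot(s['ee_rot']).round(3))
for n in('top','side'):
    im,W=snap(n,n+'0.png'); print(n,np.round(im['position'],3),rot(im['rotation']).round(2),np.round(im['camera_matrix'],1))
E
```

```text
{'clock': np.float64(0.0), 'joints': array([-1.311,  0.435,  0.025,  1.574, -0.012,  1.134, -0.075]), 'dq': array([ 0.001, -0.001,  0.001,  0.001, -0.001, -0.001, -0.   ]), 'joint_efforts': array([ 0.0000e+00, -6.6784e+01,  9.8600e-01, -3.1446e+01, -6.0000e-02,
        4.3000e-02,  0.0000e+00]), 'position': array([0.222, 0.584, 0.226]), 'ee_rot': array([-5.67e-01, -3.09e+00,  2.00e-03]), 'force': array([-0.558, -0.461, -1.221]), 'ft_torque': array([-0.027, -0.005,  0.095]), 'gripper_force': np.float64(0.0), 'width': np.float64(0.998)} -0.0188
[[-0.935  0.355 -0.   ]
 [ 0.355  0.935 -0.001]
 [-0.    -0.002 -1.   ]]
top [0.417 0.014 1.53 ] [[ 0.02  0.99 -0.1 ]
 [-1.    0.02  0.02]
 [ 0.02  0.1   0.99]] [[481.8   0.  318.9]
 [  0.  481.8 234.8]
 [  0.    0.    1. ]]
side [0.853 0.591 1.269] [[-0.9  -0.38  0.21]
 [ 0.43 -0.8   0.42]
 [ 0.01  0.47  0.89]] [[598.2   0.  324.6]
 [  0.  598.2 241.7]
 [  0.    0.    1. ]]
```

View pics/top0.png

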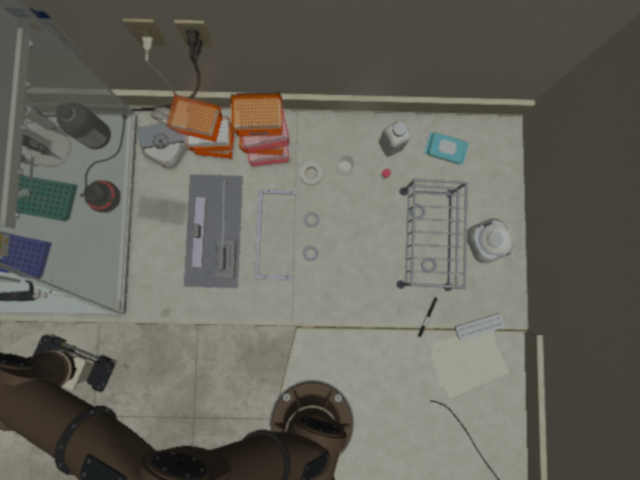

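View pics/side0.png

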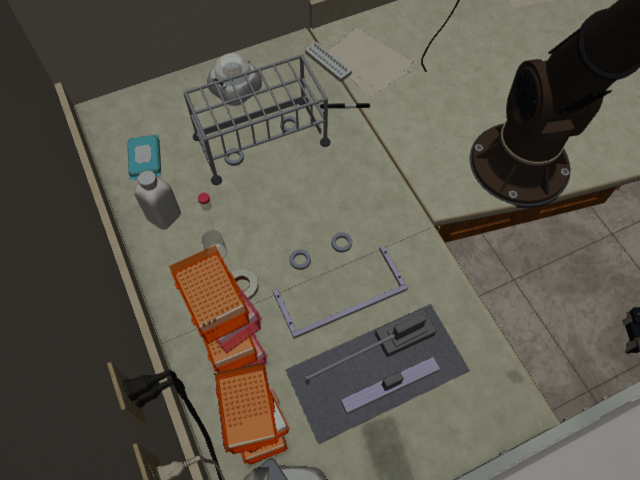

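Two guard rings show in the top view, near (417,212) and (428,265). The open rings are at (312,219) and (311,253), with the bay at 257–295 × 190–278. The hook lies at (225,210–275) and the straightedge at (198,232). I'll measure these next.

```bash
python3 - <<'E'
from h import *
d=np.load('/tmp/top0.png.npz'); px=d['px']; W=d['W']
a=cv2.resize(px[170:300,395:495],None,fx=4,fy=4,interpolation=cv2.INTER_CUBIC)
b=cv2.resize(px[170:300,180:330],None,fx=4,fy=4,interpolation=cv2.INTER_CUBIC)[:, :]
c=np.hstack([b[:,:],a])[:, :]; c=cv2.resize(c,(800,416)); 
s=np.load('/tmp/side0.png.npz')['px']
e=cv2.resize(s[45:190,175:345],None,fx=2.5,fy=2.5,interpolation=cv2.INTER_CUBIC)
cv2.imwrite('pics/c1.png',c); cv2.imwrite('pics/c2.png',e)
for (u,v) in [(257,190),(295,190),(257,278),(295,278),(312,219),(311,253),(417,212),(428,265),(404,190),(401,285),(465,185),(466,288),(225,257),(225,182),(198,232),(198,197),(198,266),(311,172),(386,173),(427,316)]:
    print(u,v,W[v,u].round(3))
E
```

```text
257 190 [ 0.72   0.19  -0.008]
295 190 [0.718 0.066 0.016]
257 278 [0.417 0.014 1.53 ]
295 278 [0.439 0.06  0.005]
312 219 [ 0.629  0.01  -0.003]
311 253 [0.519 0.011 0.004]
417 212 [ 0.658 -0.327  0.002]
428 265 [ 0.488 -0.361  0.004]
404 190 [ 0.722 -0.279  0.034]
401 285 [ 0.423 -0.269  0.036]
465 185 [ 0.713 -0.429  0.171]
466 288 [ 0.417 -0.483 -0.001]
225 257 [0.499 0.274 0.049]
225 182 [0.734 0.284 0.043]
198 232 [0.574 0.359 0.052]
198 197 [0.689 0.372 0.018]
198 266 [0.471 0.362 0.021]
311 172 [ 0.782  0.016 -0.   ]
386 173 [ 0.773 -0.22   0.046]
427 316 [ 0.328 -0.355  0.013]
```

View pics/c1.png

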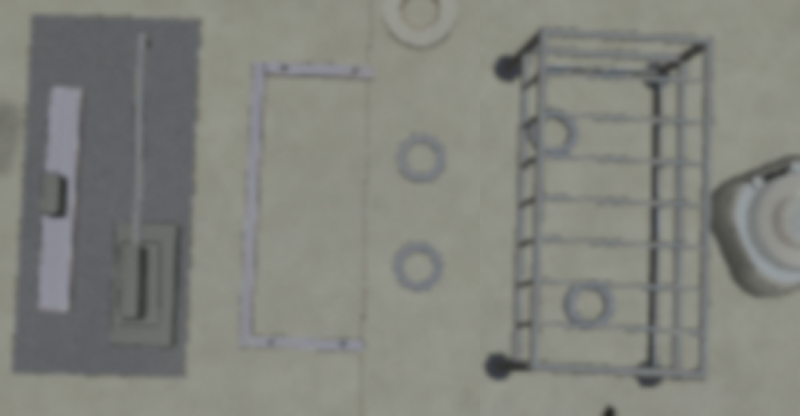

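View pics/c2.png

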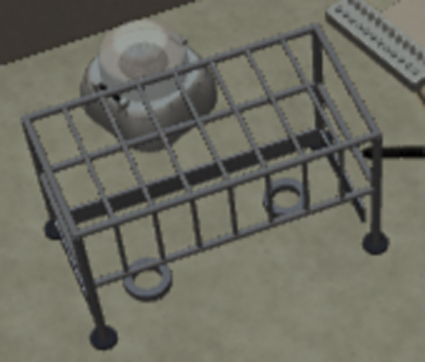

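Only two rings are under the guard (crop positions (553,134) and (588,305)), and there are two open rings. Next I project the pixels to the world and head for the hook.

```bash
cat >> h.py <<'E'
def ray(f,u,v,z):
    d=np.load('/tmp/'+f+'.npz'); K=d['K']
    r=d['R']@np.array([(u-K[0,2])/K[0,0],-(v-K[1,2])/K[1,1],-1]); P=d['P']
    return (P+r*(z-P[2])/r[2]).round(4)
def yaw(): 
    m=rot(readout.observe()['ee_rot']); return np.degrees(np.arctan2(m[1,0],m[0,0]))
def go(x,y,z,yw):
    "units to reach TCP x,y,z with tool-x yaw yw (deg): turn first, then shift"
    p=np.array(readout.observe()['position']); a=yaw(); t=-((yw-a+180)%360-180)/4
    c,s=np.cos(np.radians(yw)),np.sin(np.radians(yw)); d=(np.array([x,y,z])-p)/.04
    print('pos',p.round(4),'yaw',round(a,1),'turn',round(t,2),'shift in target yaw',np.round([d[0]*c+d[1]*s,d[0]*s-d[1]*c,-d[2]],2))
E
python3 - <<'E'
from h import *
f='top0.png'
L=lambda x,y:(180+x/3.2,170+y/3.2); G=lambda x,y:(395+(x-480)/3.2,170+y/3.2)
for n,p,z in [('A',G(553,134),.006),('B',G(588,305),.006),('footL',G(507,68),.03),('footR',G(498,366),.03),('roofFL',G(541,33),.17),('roofFR',G(530,368),.17),('roofBL',G(712,42),.17),('roofBR',G(703,376),.17),
 ('o1',L(420,158),.006),('o2',L(418,267),.006),('baytopL in',L(263,76),.016),('bayR in',L(253,338),.016),('mouthL',L(373,72),.016),('mouthR',L(362,345),.016),
 ('plateN',L(133,245),.091),('plateS',L(131,320),.091),('tip',L(141,38),.06),('edgeN',L(66,88),.024),('edgeS',L(53,310),.024)]: print(n,ray(f,*p,z))
go(.505,.27,.2,180)
E
```

```text
A [ 0.6575 -0.329   0.006 ]
B [ 0.4868 -0.3632  0.006 ]
footL [ 0.7189 -0.278   0.03  ]
footR [ 0.4249 -0.2691  0.03  ]
roofFL [ 0.7234 -0.2816  0.17  ]
roofFR [ 0.423 -0.271  0.17 ]
roofBL [ 0.7185 -0.4364  0.17  ]
roofBR [ 0.4187 -0.4241  0.17  ]
o1 [0.6262 0.0124 0.006 ]
o2 [0.5174 0.0123 0.006 ]
baytopL in [0.7039 0.17   0.016 ]
bayR in [0.4443 0.172  0.016 ]
mouthL [0.7103 0.0608 0.016 ]
mouthR [0.4394 0.0655 0.016 ]
plateN [0.5274 0.2784 0.091 ]
plateS [0.4576 0.2775 0.091 ]
tip [0.7303 0.2841 0.06  ]
edgeN [0.6863 0.3624 0.024 ]
edgeS [0.4677 0.3656 0.024 ]
pos [0.2217 0.5839 0.226 ] yaw 159.2 turn -5.2 shift in target yaw [-7.08 -7.85  0.65]
```

```bash
python3 -m creep '[[0,0,0,-1,1],[0,0,0,-1,1],[0,0,0,-1,1],[0,0,0,-1,1],[0,0,0,-1,1],[0,-1,0,-0.2,1],[0,-1,0,0,1],[0,-1,0,0,1],[-1,-1,0,0,1],[-1,-1,0,0,1],[-1,-1,0,0,1],[-1,-1,0,0,1]]'
python3 -m creep '[[-1,-0.65,0,0,1],[-1,0,0,0,1],[-0.75,0,0,0,1],[0,0,0.2,0,1],[0,0,0,0,1]]'
python3 - <<'E'
from h import *
snap('wrist','w1.png'); go(.4925,.278,.2,181.5)
E
```

```text
clock: 1.6
position: [0.3822, 0.3028, 0.2267]
ee_rot: [0.001, -3.142, -0.0]
force: [0.5, 0.2, -0.3]
width: 1.003
gripper_force: 0.0
clock: 2.22
position: [0.4899, 0.2781, 0.2175]
ee_rot: [0.001, -3.139, 0.002]
force: [-0.5, -0.1, -0.8]
width: 1.002
gripper_force: 0.0
pos [0.4899 0.2784 0.2181] yaw -179.9 turn -0.36 shift in target yaw [-0.06 -0.01  0.45]
```

View pics/w1.png

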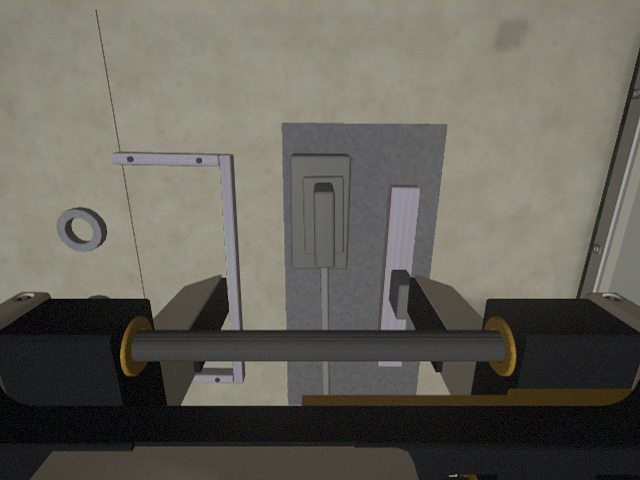

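```bash
python3 - <<'E'
from h import *
d=np.load('/tmp/w1.png.npz'); W=d['W']
print(d['P'].round(3)); 
for v in (188,200,220,240,260,266): print(v,W[v,324].round(4))
s=W[140:285,280:355].reshape(-1,3)
t=s[(s[:,2]>.08)&(s[:,2]<.1)]; print(len(t),t.min(0),t.max(0),t.mean(0))
t=s[(s[:,2]>.03)&(s[:,2]<.037)]; print(len(t),np.percentile(t,[1,99],axis=0))
e=W[180:370,375:420].reshape(-1,3); t=e[(e[:,2]>.02)&(e[:,2]<.028)]; print(len(t),np.percentile(t,[1,99],axis=0))
for u,v in((315,268),(334,268),(316,190),(332,190)): print(ray('w1.png',u,v,.091))
for u,v in((324,275),(325,390)): print(ray('w1.png',u,v,.058))
for u,v in((291,154),(350,154),(291,268),(348,268)): print(ray('w1.png',u,v,.034))
for u,v in((391,187),(419,187),(378,366),(402,366)): print(ray('w1.png',u,v,.024))
E
```

```text
[0.406 0.277 0.375]
188 [0.4614 0.282  0.0722]
200 [0.4685 0.2818 0.0888]
220 [0.4858 0.2819 0.0894]
240 [0.504 0.282 0.089]
260 [0.5227 0.2822 0.0892]
266 [0.5287 0.2822 0.0885]
1606 [0.46102696 0.27250335 0.0804123 ] [0.5301431  0.29128047 0.09135044] [0.49367831 0.28200103 0.08864615]
3218 [[0.43750405 0.24863145 0.03048226]
 [0.55515559 0.30774784 0.03494012]]
3195 [[0.47069828 0.35003506 0.02065466]
 [0.6871835  0.38034223 0.02574931]]
[0.5296 0.2742 0.091 ]
[0.5296 0.2911 0.091 ]
[0.4596 0.2751 0.091 ]
[0.4596 0.2884 0.091 ]
[0.5515 0.2828 0.058 ]
[0.6926 0.2848 0.058 ]
[0.4354 0.2507 0.034 ]
[0.4353 0.3075 0.034 ]
[0.5545 0.248  0.034 ]
[0.5544 0.3088 0.034 ]
[0.4691 0.3511 0.024 ]
[0.469  0.3796 0.024 ]
[0.6875 0.3496 0.024 ]
[0.6875 0.3787 0.024 ]
```

The plate is at about (0.4955, 0.282), top z 0.091, with yaw near 0. I descend and grip.

```bash
python3 -m creep '[[-0.14,0.09,0,0,1],[0,0,1,0,1],[0,0,1,0,1],[0,0,1,0,1],[0,0,0.6,0,1],[0,0,0.6,0,1],[0,0,0,0,1],[0,0,0,0,0],[0,0,0,0,0],[0,0,0,0,0],[0,0,0,0,0],[0,0,0,0,0]]' 35
python3 -m creep '[[0,0,0,0,0],[0,0,-0.3,0,0],[0,0,-0.5,0,0],[0,0,-1,0,0],[0,0,-1,0,0],[0,0,0,0,0]]'
```

```text
clock: 3.78
position: [0.497, 0.282, 0.0509]
ee_rot: [-0.0, 3.141, 0.0]
force: [-0.2, -0.5, 0.1]
width: 0.502
gripper_force: 0.0
clock: 4.53
position: [0.4986, 0.2829, 0.1664]
ee_rot: [0.0, 3.137, 0.006]
force: [0.2, 0.2, -2.5]
width: 0.191
gripper_force: 34.8
```

```bash
python3 -m creep '[[0,0,0,1,0],[0,0,0,1,0],[0,0,0,1,0],[0,0,0,1,0],[0,0,0,1,0],[0,0,0,1,0],[0,0,0,1,0],[0,0,0,1,0],[0,0,0,1,0],[0,0,0,1,0],[0,0,0,1,0],[0,0,0,1,0]]'
python3 -m creep '[[0,0,0,1,0],[0,0,0,1,0],[0,0,0,1,0],[0,0,0,1,0],[0,0,0,1,0],[0,0,0,1,0],[0,0,0,1,0],[0,0,0,1,0],[0,0,0,1,0],[0,0,0,1,0],[0,0,0,0.5,0],[0,0,0,0,0]]'
python3 - <<'E'
from h import *
im,W=snap('top','top1.png'); s=readout.observe(); print(s['gripper_force'],s['width'])
go(.6575,.06,.06,90)
E
```

```text
clock: 6.02
position: [0.4962, 0.2815, 0.1618]
ee_rot: [-1.281, -2.868, 0.002]
force: [0.6, -0.4, -2.3]
width: 0.186
gripper_force: 34.8
clock: 7.52
position: [0.4966, 0.2818, 0.1623]
ee_rot: [-2.221, -2.222, 0.001]
force: [-0.4, -0.3, -3.3]
width: 0.191
gripper_force: 34.8
34.816439151763916 0.18632565711776028
pos [0.4967 0.2818 0.1624] yaw 90.1 turn 0.02 shift in target yaw [-5.55  4.02  2.56]
```

View pics/top1.png

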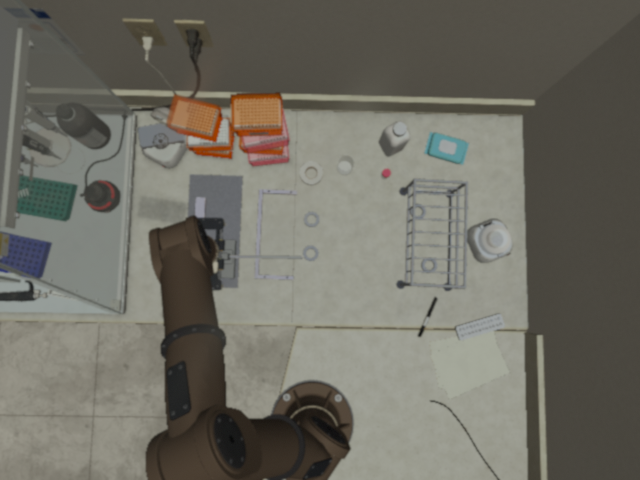

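```bash
python3 -m creep '[[-1,1,0,0,0],[-1,1,0,0,0],[-1,1,0,0,0],[-1,1,0,0,0],[-1,0,0,0,0],[-1,0,0,0,0],[-1,0,0.8,0,0],[0,0,0.8,0,0],[0,0,0.9,0,0],[-1,0,0,0,0],[-0.8,0,0,0,0],[-0.3,0,0,0,0]]'
python3 -m creep '[[0,0,0,0,0],[0,0,0,0,0],[0,0,0,0,0]]'
python3 - <<'E'
from h import *
im,W=snap('top','top2.png'); px=im['pixels']
im2,W=snap('side','side2.png'); q=im2['pixels']
c=np.hstack([cv2.resize(px[175:300,355:480],(400,400),interpolation=cv2.INTER_CUBIC),cv2.resize(q[50:190,175:315],(400,400),interpolation=cv2.INTER_CUBIC)])
cv2.imwrite('pics/c3.png',c)
go(.6575,-.092,.06,90)
E
```

```text
clock: 9.07
position: [0.6566, -0.0849, 0.0627]
ee_rot: [2.223, 2.219, -0.001]
force: [0.0, 0.3, -2.3]
width: 0.196
gripper_force: 34.9
clock: 9.45
position: [0.6571, -0.0801, 0.0626]
ee_rot: [-2.218, -2.224, -0.001]
force: [-0.1, 0.3, -2.8]
width: 0.188
gripper_force: 34.9
pos [ 0.6571 -0.0808  0.0627] yaw 90.1 turn 0.02 shift in target yaw [-0.28  0.01  0.07]
```

View pics/c3.png

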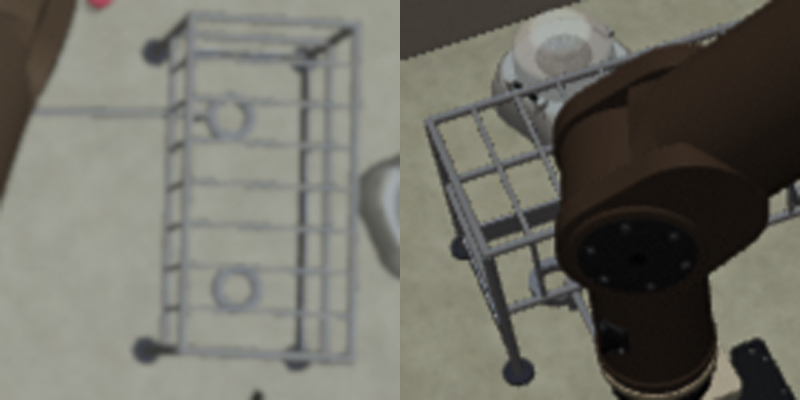

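```bash
python3 - <<'E'
from h import *
f='top2.png'
print('A',ray(f,355+230/3.2,175+116/3.2,.006),'B',ray(f,355+237/3.2,175+289/3.2,.006))
for z in (.02,.046): print('tip',ray(f,355+207/3.2,175+119/3.2,z))
print('rodpts',ray(f,355+40/3.2,175+109/3.2,.066),ray(f,355+160/3.2,175+113/3.2,.066))
E
```

```text
A [ 0.6601 -0.3582  0.006 ] B [ 0.4868 -0.3642  0.006 ]
tip [ 0.6544 -0.3318  0.02  ]
tip [ 0.6503 -0.3258  0.046 ]
rodpts [ 0.6536 -0.16    0.066 ] [ 0.6521 -0.2758  0.066 ]
```

The ring at the far end has shifted to (0.660, -0.358). I raise a little, go over its hole, and lower.

```bash
python3 -m creep '[[0.3,0,-0.2,0,0],[0,0.2,0,0,0],[-0.6,0,0,0,0],[-0.62,0,0,0,0],[0,0,0,0,0],[0,0,0,0,0],[0,0,0,0,0]]'
python3 - <<'E'
from h import *
im,W=snap('top','top3.png'); px=im['pixels']
c=cv2.resize(px[190:240,380:480],(800,400),interpolation=cv2.INTER_CUBIC)
cv2.imwrite('pics/c4.png',c)
go(.665,-.118,.046,90)
E
```

```text
clock: 10.42
position: [0.6653, -0.1172, 0.0706]
ee_rot: [-2.219, -2.223, -0.001]
force: [-0.4, 0.0, -2.5]
width: 0.192
gripper_force: 34.9
pos [ 0.6653 -0.1174  0.0706] yaw 90.1 turn 0.02 shift in target yaw [-0.01 -0.01  0.62]
```

View pics/c4.png

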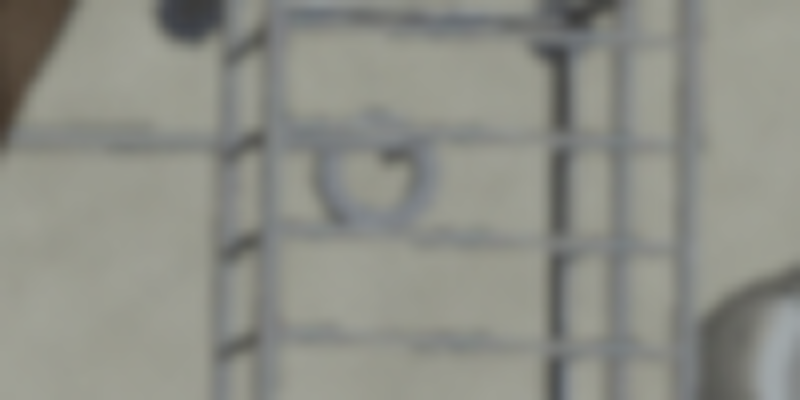

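The tip (393,153 in the crop) sits in the ring's hole (377,172) once parallax is allowed for. I lower it and drag out, shifting x toward 0.575 once clear.

```bash
python3 -m creep '[[0,-0.07,0,0,0],[0,0,0.2,0,0],[0,0,0.2,0,0],[0,0,0.2,0,0],[0,0,0,0,0]]'
python3 -m creep '[[0.2,0,0,0,0],[0.4,0,0,0,0],[0.4,0,0,0,0],[0.4,0,0,0,0],[0.4,0,0,0,0],[0.4,0,0,0,0],[0.4,-0.4,0,0,0],[0.4,-0.4,0,0,0],[0.4,-0.4,0,0,0],[0.4,-0.4,0,0,0],[0.4,-0.4,0,0,0],[0,0,0,0,0]]'
python3 -m creep '[[0.4,0,0,0,0],[0.4,0,0,0,0],[0.4,0,0,0,0],[0.3,0,0,0,0],[0,0,0,0,0]]'
python3 - <<'E'
from h import *
im,W=snap('top','top4.png'); px=im['pixels']
c=cv2.resize(px[170:300,280:480],(800,520),interpolation=cv2.INTER_CUBIC)
cv2.imwrite('pics/c5.png',c)
E
```

```text
clock: 11.1
position: [0.6631, -0.1186, 0.0469]
ee_rot: [2.22, 2.221, 0.002]
force: [1.1, 1.0, 1.5]
width: 0.189
gripper_force: 35.0
clock: 12.6
position: [0.5806, 0.053, 0.0468]
ee_rot: [-2.215, -2.223, -0.001]
force: [-3.6, 3.6, 6.9]
width: 0.194
gripper_force: 35.0
clock: 13.22
position: [0.5824, 0.1123, 0.0468]
ee_rot: [-2.218, -2.224, -0.002]
force: [-0.3, 1.4, 4.0]
width: 0.194
gripper_force: 35.0
```

View pics/c5.png

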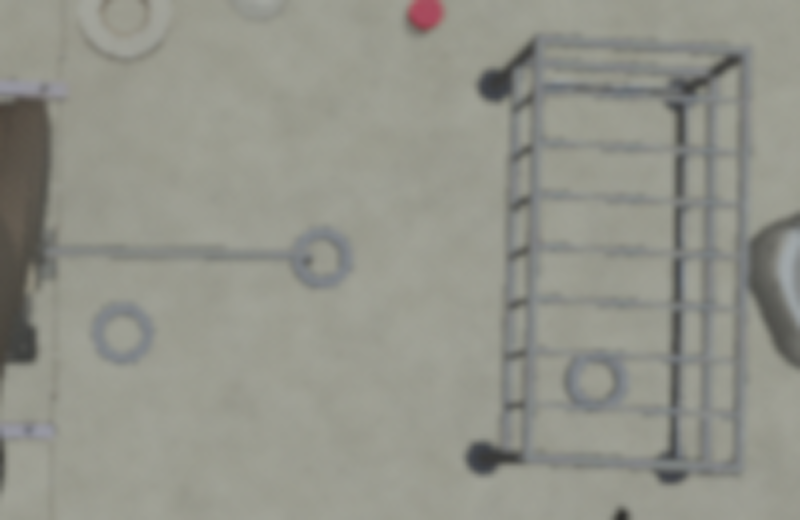

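Ring A is out (crop 322,258) with the tip still in its hole. I drag it a little more, then go for ring B (crop 595,380).

```bash
python3 -m creep '[[0.4,0,0,0,0],[0.4,0,0,0,0],[0.1,0,0,0,0],[-0.2,0,0,0,0],[0,0,-0.6,0,0],[0,0,-1,0,0],[0,0,0,0,0]]'
python3 - <<'E'
from h import *
print('A was',ray('top4.png',280+322/4,170+258/4,.006)); print('tip was',ray('top4.png',280+307/4,170+258/4,.01))
print('B',ray('top4.png',280+595/4,170+380/4,.006))
im,W=snap('top','top5.png')
go(.490,-.06,.0706,90)
E
```

```text
clock: 14.15
position: [0.5833, 0.1393, 0.1127]
ee_rot: [2.219, 2.223, 0.006]
force: [1.1, 0.0, -3.3]
width: 0.19
gripper_force: 35.0
A was [ 0.5808 -0.1454  0.006 ]
tip was [ 0.5802 -0.133   0.01  ]
B [ 0.4878 -0.3632  0.006 ]
pos [0.5822 0.1392 0.1111] yaw 90.1 turn 0.02 shift in target yaw [-4.98 -2.3   1.01]
```

```bash
python3 -m creep '[[0,-1,0,0,0],[0,-1,0,0,0],[-1,-0.3,0,0,0],[-1,0,0,0,0],[-1,0,0,0,0],[-0.4,0,0.5,0,0],[0,0,0.5,0,0],[-1,0,0,0,0],[-1,0,0,0,0],[-1,0,0,0,0],[0,0,0,0,0],[0,0,0,0,0]]'
python3 - <<'E'
from h import *
im,W=snap('top','top6.png'); px=im['pixels']
c=cv2.resize(px[200:300,280:480],(800,400),interpolation=cv2.INTER_CUBIC)
cv2.imwrite('pics/c6.png',c)
go(.490,-.118,.0706,90)
E
```

```text
clock: 15.7
position: [0.4894, -0.1176, 0.0696]
ee_rot: [-2.219, -2.22, 0.001]
force: [0.3, 0.3, -2.8]
width: 0.189
gripper_force: 35.0
pos [ 0.4897 -0.1172  0.0698] yaw 90.1 turn 0.02 shift in target yaw [-0.02  0.01 -0.02]
```

View pics/c6.png

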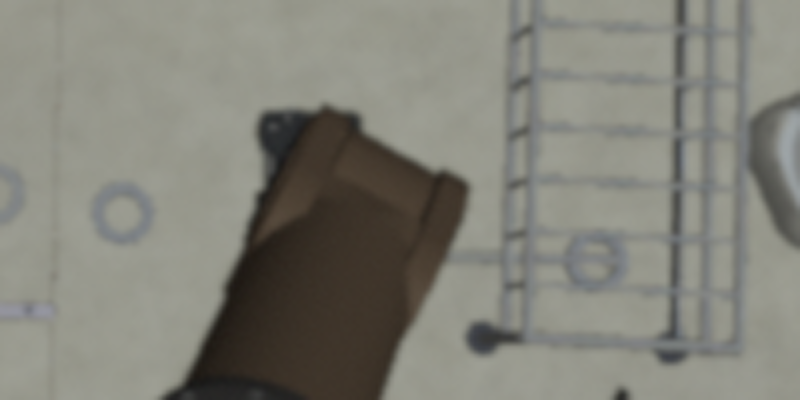

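Ring B (595,262) surrounds the tip. An extra ring shows at crop (5,195), inside the bay, so I'll locate the rings with Hough circles in top5/top6.

```bash
cat >> h.py <<'E'
def rings(f):
    px=np.load('/tmp/'+f+'.npz')['px'][160:310,240:490]
    g=cv2.cvtColor(cv2.resize(px,None,fx=4,fy=4,interpolation=cv2.INTER_CUBIC),cv2.COLOR_BGR2GRAY)
    c=cv2.HoughCircles(g,cv2.HOUGH_GRADIENT,1,40,param1=80,param2=16,minRadius=24,maxRadius=36)
    for x,y,r in (c[0] if c is not None else []):
        u,v=240+x/4,160+y/4; print(f,round(float(u),1),round(float(v),1),round(float(r)),ray(f,u,v,.006)[:2])
E
python3 - <<'E'
from h import *
for f in ('top0.png','top4.png','top5.png','top6.png'): rings(f); print()
E
```

```text
top6.png 352.4 233.4 32 [ 0.5839 -0.1194]
```

```bash
sed -i 's/param1=80,param2=16/param1=40,param2=14/' h.py; python3 - <<'E'
from h import *
for f in ('top0.png','top5.png','top6.png'): rings(f); print()
E
```

```text
top0.png 311.4 172.6 25 [0.7782 0.0149]
top0.png 387.6 174.6 25 [ 0.7771 -0.2315]
top0.png 456.6 226.4 30 [ 0.6131 -0.4536]
top0.png 456.4 281.1 33 [ 0.4384 -0.4507]
top0.png 407.6 277.1 25 [ 0.4483 -0.2958]

top5.png 311.9 175.1 34 [0.77   0.0132]
top5.png 428.4 265.1 32 [ 0.4874 -0.362 ]
top5.png 414.6 214.1 33 [ 0.65   -0.3187]
top5.png 387.6 174.9 25 [ 0.7763 -0.2315]
top5.png 481.4 236.6 32 [ 0.5817 -0.5328]

top6.png 310.4 175.1 34 [0.7699 0.018 ]
top6.png 352.4 233.4 32 [ 0.5839 -0.1194]
top6.png 455.1 237.9 29 [ 0.576  -0.4483]
top6.png 344.1 168.1 30 [ 0.7954 -0.0905]
top6.png 339.1 240.9 33 [ 0.5591 -0.0775]
```

```bash
python3 - <<'E'
from h import *
a=[cv2.resize(np.load('/tmp/top%d.png.npz'%i)['px'][175:290,245:445],(520,299),interpolation=cv2.INTER_CUBIC) for i in (5,6)]
cv2.imwrite('pics/c7.png',np.vstack(a))
E
```

```text
(no output)
```

View pics/c7.png

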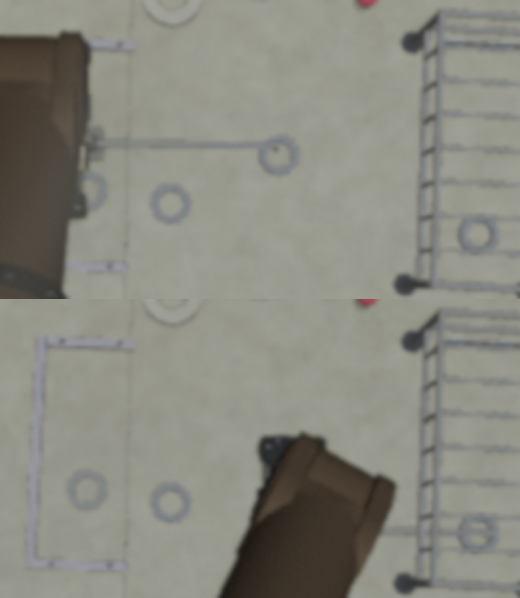

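```bash
python3 - <<'E'
from h import *
for f,us,vr in (('top1.png',range(245,300,9),(250,262)),('top4.png',range(296,356,9),(227,238)),('top5.png',range(285,350,9),(226,240)),('top6.png',range(394,432,5),(260,268))):
    W=np.load('/tmp/'+f+'.npz')['W']
    for u in us:
        c=W[vr[0]:vr[1],u]; i=c[:,2].argmax(); print(f,u,vr[0]+i,c[i].round(3))
im,W=snap('wrist','w2.png')
for v in range(200,300,12):
    print(v,W[v,324].round(3),W[v,310].round(3),W[v,338].round(3))
E
```

```text
top1.png 245 257 [0.495 0.201 0.142]
top1.png 254 252 [0.417 0.014 1.53 ]
top1.png 263 256 [0.498 0.149 0.143]
top1.png 272 257 [0.496 0.123 0.146]
top1.png 281 257 [0.497 0.097 0.143]
top1.png 290 257 [0.497 0.072 0.14 ]
top1.png 299 257 [0.498 0.046 0.143]
top4.png 296 232 [0.581 0.059 0.036]
top4.png 305 233 [0.579 0.031 0.036]
top4.png 314 233 [0.58  0.003 0.034]
top4.png 323 233 [ 0.58  -0.025  0.037]
top4.png 332 233 [ 0.58  -0.053  0.037]
top4.png 341 233 [ 0.581 -0.081  0.042]
top4.png 350 232 [ 0.584 -0.109  0.046]
top5.png 285 229 [0.583 0.09  0.099]
top5.png 294 229 [0.583 0.063 0.1  ]
top5.png 303 230 [0.58  0.036 0.107]
top5.png 312 231 [0.578 0.01  0.106]
top5.png 321 230 [ 0.58  -0.017  0.114]
top5.png 330 230 [ 0.581 -0.044  0.11 ]
top5.png 339 230 [ 0.581 -0.07   0.117]
top5.png 348 230 [ 0.582 -0.097  0.114]
top6.png 394 264 [ 0.486 -0.242  0.066]
top6.png 399 263 [ 0.49  -0.258  0.064]
top6.png 404 264 [ 0.486 -0.272  0.07 ]
top6.png 409 263 [ 0.49  -0.287  0.07 ]
top6.png 414 264 [ 0.487 -0.301  0.075]
top6.png 419 264 [ 0.487 -0.318  0.07 ]
top6.png 424 265 [ 0.484 -0.332  0.074]
top6.png 429 263 [ 0.491 -0.347  0.076]
200 [ 0.493 -0.085 -0.001] [ 0.484 -0.085 -0.001] [ 0.503 -0.085 -0.001]
212 [ 0.493 -0.085  0.03 ] [ 0.484 -0.086  0.029] [ 0.501 -0.086  0.029]
224 [ 0.492 -0.087  0.05 ] [ 0.485 -0.087  0.05 ] [ 0.501 -0.092  0.031]
236 [ 0.492 -0.085  0.076] [ 0.486 -0.085  0.075] [ 0.489 -0.035  0.227]
248 [ 0.492 -0.09   0.079] [ 0.486 -0.09   0.079] [ 0.501 -0.107  0.032]
260 [ 0.492 -0.095  0.08 ] [ 0.486 -0.095  0.08 ] [ 0.501 -0.115  0.032]
272 [ 0.492 -0.101  0.08 ] [ 0.486 -0.102  0.079] [ 0.501 -0.122  0.034]
284 [ 0.492 -0.107  0.08 ] [ 0.486 -0.107  0.08 ] [ 0.499 -0.11   0.075]
296 [ 0.492 -0.113  0.081] [ 0.485 -0.113  0.081] [ 0.498 -0.109  0.088]
```

The depth profile shows the cause. The fingers weren't fully closed when I lifted, so the hook slipped about 27 mm down in the grip and pitched 5°, and its foot swept one open ring into the bay, which is harmless. I'll put the hook back on the plinth and regrip lower with a full closing time.

```bash
python3 -m creep '[[0.8,0,0,0,0],[0.8,0,0,0,0],[0.8,0,0,0,0],[0.6,0,0,0,0],[0,0,-0.8,0,0],[0,0,-0.8,0,0],[0.8,0,-0.8,0,0],[1,0,0,0,0],[1,0,0,0,0],[1,0,0,0,0],[1,0,0,0,0],[1,0,0,0,0]]'
python3 -m creep '[[1,0,0,-1,0],[0.1,0,0,-1,0],[0,0,0,-1,0],[0,0,0,-1,0],[0,0,0,-1,0],[0,0,0,-1,0],[0,0,0,-1,0],[0,0,0,-1,0],[0,0,0,-1,0],[0,0,0,-1,0],[0,0,0,-1,0],[0,0,0,-1,0]]'
python3 -m creep '[[0,0,0,-1,0],[0,0,0,-1,0],[0,0,0,-1,0],[0,0,0,-1,0],[0,0,0,-1,0],[0,0,0,-1,0],[0,0,0,-1,0],[0,0,0,-1,0],[0,0,0,-1,0],[0,0,0,-1,0],[0,0,0,-0.5,0],[0,0,0,0,0]]'
python3 - <<'E'
from h import *
im,W=snap('wrist','w3.png'); print(readout.observe()['gripper_force'])
s=W[140:310,270:370].reshape(-1,3); p=readout.observe()['position'][2]
t=s[(s[:,2]>p+.0)&(s[:,2]<p+.03)]; print(len(t),np.percentile(t,[2,98],axis=0).round(4))
go(.492,.279,.1,180)
E
```

```text
clock: 17.3
position: [0.4889, 0.2358, 0.1664]
ee_rot: [-2.218, -2.224, 0.001]
force: [0.5, 0.8, -2.7]
width: 0.189
gripper_force: 35.0
clock: 18.8
position: [0.4885, 0.2784, 0.1663]
ee_rot: [-1.119, -2.935, 0.001]
force: [0.3, -0.8, -3.3]
width: 0.194
gripper_force: 35.0
clock: 20.3
position: [0.4893, 0.2777, 0.1665]
ee_rot: [0.001, -3.141, 0.0]
force: [0.6, -1.1, -2.4]
width: 0.189
gripper_force: 35.0
34.9752813577652
4482 [[0.4549 0.257  0.1692]
 [0.4889 0.297  0.1945]]
pos [0.4894 0.2775 0.1666] yaw 180.0 turn -0.0 shift in target yaw [-0.06  0.04  1.66]
```

```bash
python3 -m creep '[[-0.06,0.03,0.6,0,0],[0,0,0.6,0,0],[0,0,0.5,0,0],[0,0,0.2,0,0],[0,0,0.1,0,0],[0,0,0,0,0]]'
```

```text
clock: 21.1
position: [0.4925, 0.2785, 0.0871]
ee_rot: [0.0, 3.141, 0.0]
force: [0.2, -0.1, -2.9]
width: 0.185
gripper_force: 35.0
```

```bash
python3 -m creep '[[0,0,0.05,0,0],[0,0,0.05,0,0],[0,0,0,0,0]]'
```

```text
clock: 21.48
position: [0.4922, 0.2783, 0.0827]
ee_rot: [0.0, -3.142, -0.0]
force: [1.1, 0.3, -3.0]
width: 0.193
gripper_force: 35.0
```

```bash
python3 -m creep '[[0,0,0.05,0,0],[0,0,0.05,0,0],[0,0,0,0,0]]'
```

```text
clock: 21.85
position: [0.494, 0.2787, 0.0799]
ee_rot: [0.001, 3.139, 0.002]
force: [2.3, -1.7, 7.6]
width: 0.193
gripper_force: 35.0
```

```bash
python3 -m creep '[[0,0,0.05,0,0],[0,0,0,0,0]]'
```

```text
clock: 22.1
position: [0.4955, 0.2788, 0.0787]
ee_rot: [0.002, 3.136, 0.004]
force: [4.9, -1.7, 10.3]
width: 0.19
gripper_force: 35.0
```

Contact. Release, let it level, and measure where it stands.

```bash
python3 -m creep '[[0,0,-0.05,0,0.2],[0,0,0,0,0.25],[0,0,0,0,0.4],[0,0,0,0,1],[0,0,0,0,1],[0,0,0,0,1],[0,0,0,0,1],[0,0,0,0,1],[0,0,-1,0,1],[0,0,-1,0,1],[0,0,-1,0,1],[0,0,0,0,1]]'
python3 - <<'E'
from h import *
im,W=snap('wrist','w4.png'); s=W[140:310,270:380].reshape(-1,3)
t=s[(s[:,2]>.084)&(s[:,2]<.096)]; print(len(t),np.percentile(t,[1,50,99],axis=0).round(4))
t=t[np.abs(t[:,0]-.49)<.035]; print(np.polyfit(t[:,0],t[:,2],1),np.polyfit(t[:,0],t[:,1],1))
f=s[(s[:,2]>.037)&(s[:,2]<.046)]; print('foot',len(f),np.percentile(f,[2,98],axis=0).round(4))
go(.4955,.28,.05,180)
E
```

```text
clock: 23.6
position: [0.494, 0.2794, 0.202]
ee_rot: [0.0, 3.137, 0.006]
force: [-1.1, -1.1, -1.2]
width: 1.003
gripper_force: 0.0
1746 [[0.4634 0.2682 0.0858]
 [0.4945 0.277  0.0889]
 [0.5313 0.2859 0.0905]]
[0.00802733 0.08480534] [-0.00300737  0.2785091 ]
foot 1782 [[0.4586 0.2574 0.0393]
 [0.5354 0.2964 0.0426]]
pos [0.4929 0.2788 0.2   ] yaw -180.0 turn 0.0 shift in target yaw [-0.06  0.03  3.75]
```

```bash
python3 -m creep '[[-0.09,-0.04,0,0,1],[0,0,1,0,1],[0,0,1,0,1],[0,0,1,0,1],[0,0,0.45,0,1],[0,0,0.3,0,1],[0,0,0,0,1],[0,0,0,0,0],[0,0,0,0,0],[0,0,0,0,0],[0,0,0,0,0],[0,0,0,0,0]]' 58
python3 -m creep '[[0,0,0,0,0],[0,0,0,0,0],[0,0,0,0,0],[0,0,0,0,0],[0,0,0,0,0],[0,0,0,0,0],[0,0,0,0,0],[0,0,0,0,0]]'
```

```text
clock: 25.15
position: [0.4959, 0.2768, 0.0489]
ee_rot: [-0.0, 3.141, 0.0]
force: [0.1, -0.1, 0.0]
width: 0.506
gripper_force: 0.0
clock: 26.15
position: [0.4958, 0.2768, 0.0487]
ee_rot: [0.0, -3.142, -0.0]
force: [-0.7, 1.1, -0.6]
width: 0.194
gripper_force: 58.0
```

```bash
python3 -m creep '[[0,0,-0.5,0,0],[0,0,-1,0,0],[0,0,-1,0,0],[0,0,-0.25,0,0],[0,0,0,1,0],[0,0,0,1,0],[0,0,0,1,0],[0,0,0,1,0],[0,0,0,1,0],[0,0,0,1,0],[0,0,0,1,0],[0,0,0,1,0]]'
python3 -m creep '[[0,0,0,1,0],[0,0,0,1,0],[0,0,0,1,0],[0,0,0,1,0],[0,0,0,1,0],[0,0,0,1,0],[0,0,0,1,0],[0,0,0,1,0],[0,0,0,1,0],[0,0,0,1,0],[0,0,0,1,0],[0,0,0,1,0]]'
python3 -m creep '[[-1,0,0,1,0],[-1,0,0,1,0],[-1,0,0,0.5,0],[-1,0,0,0,0],[-1,0,0,0,0],[-1,0,0,0,0],[-1,0,0,0,0],[0,0,0,0,0]]'
python3 - <<'E'
from h import *
im,W=snap('top','top7.png')
w=np.where((W[:,:,2]>.12)&(W[:,:,2]<.19)); 
t=W[w]; t=t[(abs(t[:,0]-.495)<.02)&(t[:,1]<-.07)&(t[:,1]>-.26)]
print(readout.observe()['position'],len(t),np.polyfit(t[:,1],t[:,2],1),t[:,1].min(),np.polyfit(t[:,1],t[:,0],1))
px=im['pixels']; cv2.imwrite('pics/c8.png',cv2.resize(px[170:300,240:450],(800,495),interpolation=cv2.INTER_CUBIC))
go(.49,-.12,.07,90)
E
```

```text
clock: 27.65
position: [0.495, 0.2761, 0.1572]
ee_rot: [-0.869, -3.018, 0.003]
force: [-0.1, -0.2, -3.7]
width: 0.189
gripper_force: 58.0
clock: 29.15
position: [0.495, 0.2761, 0.1572]
ee_rot: [-2.022, -2.404, 0.004]
force: [-0.4, 1.0, -2.0]
width: 0.194
gripper_force: 58.0
clock: 30.15
position: [0.5073, -0.0064, 0.1579]
ee_rot: [2.228, 2.215, -0.004]
force: [0.3, 0.8, -2.6]
width: 0.193
gripper_force: 58.0
[ 0.50748383 -0.00403698  0.15779403] 164 [-0.00025485  0.16539337] -0.2508327147376654 [0.00516991 0.50644402]
pos [ 0.5075 -0.004   0.1578] yaw 89.8 turn -0.05 shift in target yaw [-2.9  -0.44  2.19]
```

View pics/c8.png

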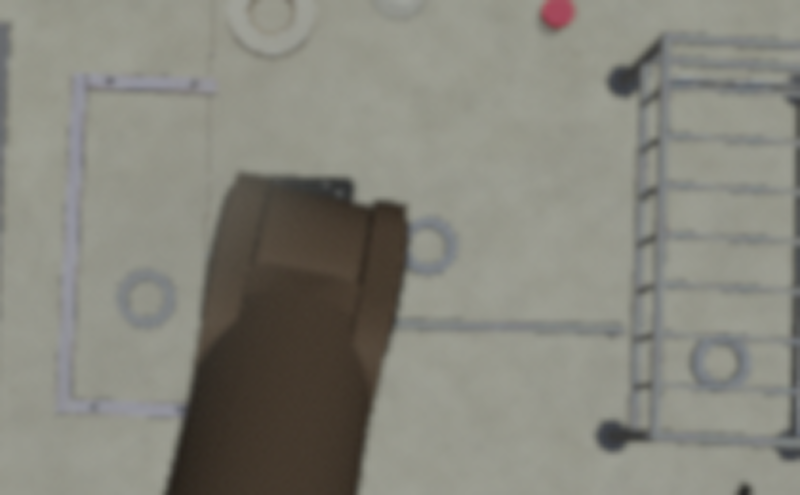

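The hook is now held level (rod slope about 0). Ring B is unchanged at crop (720,362), and ring A is at (430,246). Go in and lower.

```bash
python3 -m creep '[[0,-0.5,0.75,0,0],[0,0,0.75,0,0],[0,0,0.75,0,0],[-0.8,0,0,0,0],[-0.8,0,0,0,0],[-0.8,0,0,0,0],[-0.54,0,0,0,0],[0,0,0,0,0],[0,0,0,0,0],[0,0,0,0,0]]'
python3 -c "
from h import *
go(.4875,-.1215,.043,90)"
```

```text
clock: 31.45
position: [0.4884, -0.1184, 0.0684]
ee_rot: [-2.218, -2.223, -0.0]
force: [0.2, -0.5, -2.8]
width: 0.195
gripper_force: 58.0
pos [ 0.4884 -0.1184  0.0684] yaw 90.1 turn 0.03 shift in target yaw [-0.08 -0.02  0.64]
```

```bash
python3 -m creep '[[0,0,0.2,0,0],[0,0,0.2,0,0],[0,0,0.2,0,0],[0,0,0,0,0]]'
```

```text
clock: 31.95
position: [0.4878, -0.1199, 0.0439]
ee_rot: [-2.221, -2.221, 0.002]
force: [0.3, 0.8, -2.6]
width: 0.193
gripper_force: 58.0
```

```bash
python3 -m creep '[[0.2,0,0,0,0],[0.4,0,0,0,0],[0.4,0,0,0,0],[0.4,0,0,0,0],[0.4,0,0,0,0],[0.4,0,0,0,0],[0.4,0,0,0,0],[0.4,0,0,0,0],[0.4,0,0,0,0],[0.4,0,0,0,0],[0.4,0,0,0,0],[0.4,0,0,0,0]]'
python3 -m creep '[[0.4,0,0,0,0],[0.4,0,0,0,0],[0.4,0,0,0,0],[0.4,0,0,0,0],[0.4,0,0,0,0],[0.1,0,0,0,0],[0,0,0,0,0],[-0.15,0,0,0,0],[0,0,0,0,0],[0,0,-1,0,0],[0,0,-1,0,0],[0,0,0,0,0]]'
python3 - <<'E'
from h import *
im,W=snap('top','top8.png'); px=im['pixels']; cv2.imwrite('pics/c9.png',cv2.resize(px[170:300,240:480],(800,433),interpolation=cv2.INTER_CUBIC))
go(.4965,.277,.16,90)
E
```

```text
clock: 33.45
position: [0.4884, 0.0651, 0.0447]
ee_rot: [-2.221, -2.222, -0.0]
force: [0.3, -0.7, -1.0]
width: 0.193
gripper_force: 58.0
clock: 34.95
position: [0.4903, 0.1421, 0.1272]
ee_rot: [2.221, 2.219, 0.008]
force: [-0.4, 0.6, -2.6]
width: 0.193
gripper_force: 58.0
pos [0.4891 0.1421 0.1256] yaw 90.0 turn -0.0 shift in target yaw [ 3.37  0.19 -0.86]
```

View pics/c9.png

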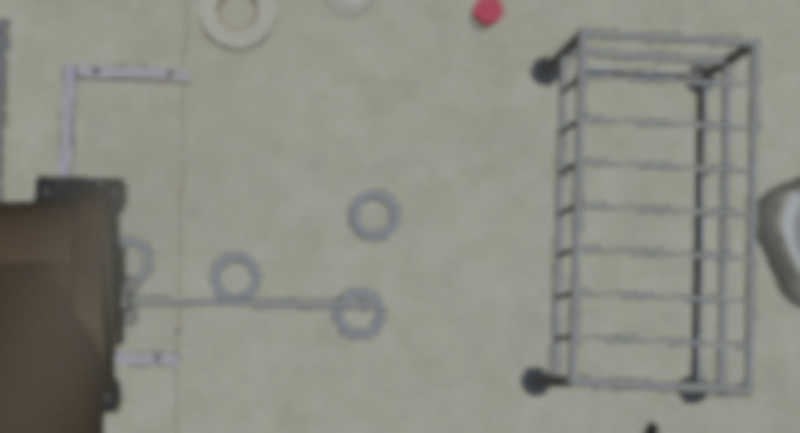

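Both guard rings are out at crop (374,215) and (358,313), and the guard is empty. Now the hook goes back on the plinth.

```bash
python3 -m creep '[[0,0,-0.9,0,0],[1,0.19,0,0,0],[1,0,0,0,0],[1,0,0,0,0],[0.37,0,0,0,0],[0,0,0,-1,0],[0,0,0,-1,0],[0,0,0,-1,0],[0,0,0,-1,0],[0,0,0,-1,0],[0,0,0,-1,0],[0,0,0,-1,0]]'
python3 -m creep '[[0,0,0,-1,0],[0,0,0,-1,0],[0,0,0,-1,0],[0,0,0,-1,0],[0,0,0,-1,0],[0,0,0,-1,0],[0,0,0,-1,0],[0,0,0,-1,0],[0,0,0,-1,0],[0,0,0,-1,0],[0,0,0,-1,0],[0,0,0,-1,0]]'
python3 -m creep '[[0,0,0,-1,0],[0,0,0,-1,0],[0,0,0,-1,0],[0,0,0,-0.5,0],[0,0,0,0,0],[0,0,0,0,0]]'
python3 -c "
from h import *
go(.4955,.279,.049,180)
d='top8.png'
for n,x,y in(('A',374,215),('B',358,313),('o2',235,277)): print(n,ray(d,240+x/3.3333,170+y/3.3333,.006))"
```

```text
clock: 36.5
position: [0.4955, 0.2755, 0.1594]
ee_rot: [-1.616, -2.693, 0.003]
force: [0.6, 0.3, -2.2]
width: 0.19
gripper_force: 58.0
clock: 38.0
position: [0.4955, 0.2754, 0.1593]
ee_rot: [-0.381, -3.117, 0.003]
force: [0.3, -0.2, -1.6]
width: 0.19
gripper_force: 58.0
clock: 38.75
position: [0.4959, 0.2765, 0.1605]
ee_rot: [-0.002, -3.141, 0.0]
force: [-0.8, 0.4, -2.4]
width: 0.193
gripper_force: 58.0
pos [0.4959 0.2765 0.1605] yaw 179.9 turn -0.02 shift in target yaw [0.01 0.06 2.79]
A [ 0.5803 -0.1189  0.006 ]
B [ 0.4865 -0.1047  0.006 ]
o2 [0.5185 0.0127 0.006 ]
```

```bash
python3 -m creep '[[0,0.06,0.7,0,0],[0,0,0.7,0,0],[0,0,0.7,0,0],[0,0,0.4,0,0],[0,0,0.2,0,0],[0,0,0.05,0,0],[0,0,0,0,0]]'
```

```text
clock: 39.62
position: [0.4964, 0.2795, 0.0514]
ee_rot: [-0.0, 3.141, 0.001]
force: [-0.9, -0.5, -1.0]
width: 0.194
gripper_force: 58.0
```

```bash
python3 -m creep '[[0,0,0.05,0,0],[0,0,0.03,0,0],[0,0,0,0,0]]'
python3 -m creep '[[0,0,0,0,0.25],[0,0,0,0,0.3],[0,0,0,0,0.5],[0,0,0,0,1],[0,0,0,0,1],[0,0,0,0,1],[0,0,0,0,1],[0,0,0,0,1],[0,0,-1,0,1],[0,0,-1,0,1],[0,0,-1,0,1],[0,0,0,0,1]]'
python3 - <<'E'
from h import *
im,W=snap('wrist','w5.png'); s=W[140:310,270:380].reshape(-1,3)
t=s[(s[:,2]>.084)&(s[:,2]<.096)]; print(len(t),np.percentile(t,[1,50,99],axis=0).round(4))
t=t[np.abs(t[:,0]-.49)<.035]; print(np.polyfit(t[:,0],t[:,2],1),np.polyfit(t[:,0],t[:,1],1))
go(.578,.365,.15,180)
E
```

```text
clock: 40.0
position: [0.4964, 0.2795, 0.0487]
ee_rot: [-0.0, 3.141, 0.001]
force: [-2.4, -1.1, 9.6]
width: 0.194
gripper_force: 58.0
clock: 41.5
position: [0.4978, 0.2802, 0.1707]
ee_rot: [-0.0, 3.137, 0.006]
force: [-0.6, 0.1, -0.5]
width: 1.001
gripper_force: 0.0
2178 [[0.4639 0.2691 0.0856]
 [0.4952 0.2779 0.0889]
 [0.5315 0.2867 0.0904]]
[0.00726292 0.08517213] [0.00047714 0.27766817]
pos [0.4967 0.2797 0.1688] yaw -180.0 turn 0.0 shift in target yaw [-2.03  2.13  0.47]
```

```bash
python3 -m creep '[[0,0.7,0,0,0.6],[0,0.7,0,0,0.6],[-1,0.73,0,0,0.6],[-1,0,0,0,0.6],[-0.03,0,0.4,0,0.6],[0,0,0,0,0.6],[0,0,0,0,0.6]]'
python3 - <<'E'
from h import *
im,W=snap('wrist','w6.png'); s=W.reshape(-1,3)
s=s[(abs(s[:,0]-.578)<.14)&(abs(s[:,1]-.365)<.035)]
t=s[(s[:,2]>.06)&(s[:,2]<.07)]; print(len(t),np.percentile(t,[1,50,99],axis=0).round(4))
t=s[(s[:,2]>.02)&(s[:,2]<.028)]; print(len(t),np.percentile(t,[1,50,99],axis=0).round(4))
go(.578,.365,.03,180)
E
```

```text
clock: 42.42
position: [0.5758, 0.3645, 0.1511]
ee_rot: [0.001, -3.14, 0.001]
force: [-0.1, -0.4, 0.2]
width: 0.6
gripper_force: 0.0
1194 [[0.5598 0.3564 0.0607]
 [0.5781 0.3655 0.0638]
 [0.5987 0.3741 0.0655]]
6929 [[0.4709 0.3499 0.021 ]
 [0.5417 0.3655 0.023 ]
 [0.6785 0.3807 0.0248]]
pos [0.5762 0.3647 0.1517] yaw -179.9 turn 0.01 shift in target yaw [-0.05  0.01  3.04]
```

Handle confirmed at (0.579, 0.365). Descend, close fully, lift.

```bash
python3 -m creep '[[-0.07,0,1,0,0.6],[0,0,1,0,0.6],[0,0,0.7,0,0.6],[0,0,0.34,0,0.6],[0,0,0,0,0.6],[0,0,0,0,0],[0,0,0,0,0],[0,0,0,0,0],[0,0,0,0,0],[0,0,0,0,0],[0,0,0,0,0],[0,0,0,0,0]]' 58
python3 -m creep '[[0,0,0,0,0],[0,0,0,0,0],[0,0,0,0,0],[0,0,0,0,0]]'
```

```text
clock: 43.98
position: [0.5802, 0.3652, 0.0304]
ee_rot: [-0.001, 3.141, 0.002]
force: [-0.1, 2.8, 6.0]
width: 0.194
gripper_force: 58.0
clock: 44.48
position: [0.5802, 0.3653, 0.0305]
ee_rot: [-0.001, 3.141, 0.002]
force: [0.5, 1.7, 5.3]
width: 0.195
gripper_force: 58.0
```

```bash
python3 -m creep '[[0,0,-0.4,0,0],[0,0,-1,0,0],[0,0,-1,0,0],[0,0,-1,0,0],[0,0,-0.3,0,0],[0,0,0,0,0],[0,0,0,0,0]]'
python3 -c "
from h import *
go(.575,-.172,.17,180)"
```

```text
clock: 45.35
position: [0.5789, 0.3637, 0.1758]
ee_rot: [0.0, -3.139, 0.003]
force: [0.8, 0.4, -2.4]
width: 0.193
gripper_force: 58.0
pos [0.5789 0.3637 0.1758] yaw -180.0 turn 0.0 shift in target yaw [  0.1  -13.39   0.15]
```

```bash
cat >> h.py <<'E'
def tm(f,th=.6):
    up=lambda a:cv2.resize(a,None,fx=3,fy=3,interpolation=cv2.INTER_CUBIC)
    T=np.load('/tmp/top0.png.npz')['px'][243:264,300:321]; T=up(T)   # ring o2 at (310.6,253.4)
    I=up(np.load('/tmp/'+f+'.npz')['px'][160:310,240:490]); m=cv2.matchTemplate(I,T,cv2.TM_CCOEFF_NORMED)
    for _ in range(7):
        _,s,_,(x,y)=cv2.minMaxLoc(m)
        if s<th: break
        m[max(0,y-20):y+21,max(0,x-20):x+21]=-1
        print(f,round(s,2),ray(f,240+x/3+10.6,160+y/3+10.4,.006)[:2])
E
python3 -m creep '[[0.35,-1,0,0,0],[0,-1,0,0,0],[0,-1,0,0,0],[0,-1,0,0,0],[0,-1,0,0,0],[0,-1,0,0,0],[0,-1,0,0,0],[0,-1,0,0,0],[0,-0.5,0,0,0],[0,0,0,0,0]]'
python3 - <<'E'
from h import *
tm('top8.png'); snap('top','top9.png'); tm('top9.png')
go(.565,-.167,.0285,180)
E
```

```text
clock: 46.6
position: [0.5655, 0.0231, 0.1771]
ee_rot: [-0.004, -3.14, 0.001]
force: [-0.0, 0.6, -3.0]
width: 0.19
gripper_force: 58.0
top8.png 0.94 [ 0.5796 -0.1181]
top8.png 0.84 [ 0.4839 -0.1043]
top8.png 0.81 [0.5165 0.0123]
top9.png 0.92 [ 0.4849 -0.1053]
pos [0.5657 0.025  0.1772] yaw 180.0 turn -0.0 shift in target yaw [ 0.02 -4.8   3.72]
```

```bash
python3 -m creep '[[0,-1,0,0,0],[0,-1,0,0,0],[0,-1,0,0,0],[0,-1,0,0,0],[0,-0.8,0,0,0],[0,0,0,0,0],[0,0,0,0,0]]'
python3 - <<'E'
from h import *
im,W=snap('wrist','w7.png'); snap('top','top10.png'); tm('top10.png')
s=W.reshape(-1,3); s=s[(s[:,2]>.008)&(s[:,2]<.015)&(s[:,0]>.44)&(s[:,0]<.7)&(s[:,1]>-.2)&(s[:,1]<.05)]
h,xe,ye=np.histogram2d(s[:,0],s[:,1],bins=[26,25],range=[[.44,.7],[-.2,.05]])
for i in range(26): print('%.2f'%xe[i],' '.join('%3d'%k for k in h[i]))
go(.565,-.167,.0285,180)
E
```

```text
clock: 47.52
position: [0.5666, -0.1651, 0.1774]
ee_rot: [0.004, -3.141, -0.002]
force: [0.1, 1.0, -3.4]
width: 0.194
gripper_force: 58.0
top10.png 1.0 [0.5175 0.0124]
top10.png 0.95 [0.5315 0.1139]
top10.png 0.85 [ 0.4859 -0.1032]
0.44   0   0   0   0   0   0   0   0   0   0   0   0   0   0   0   0   0   0   0   0   0   0   0   0   0
0.45   0   0   0   0   0   0   0   0   0   0   0   0   0   0   0   0   0   0   0   0   0   0   0   0   0
0.46   0   0   0   0   0   0   0   3  62  82  46   0   0   0   0   0   0   0   0   0   0   0   0   0   0
0.47   0   0   0   0   0   0   0  88  93  58 109  57   0   0   0   0   0   0   0   0   0   0   0   0   0
0.48   0   0   0   0   0   0   5 130   3   0  32 109   0   0   0   0   0   0   0   0   0   0   0   0   0
0.49   0   0   0   0   0   0   3 117  14   0  46  98   0   0   0   0   0   0   0   2  44  46  13   0   0
0.50   0   0   0   0   0   0   0  49 114  94 114  24   0   0   0   0   0   0   0  96  91  74 112  16   0
0.51   0   0   0   0   0   0   0   0  12  31   6   0   0   0   0   0   0   0  34  98   1   0  68  64   0
0.52   0   0   0   0   0   0
[... 1252 characters left out ...]
   0   0   0   0   0   0   0   0   0   0   0   0   0   0   0   0   0   0   0   0   0
0.65   0   0   0   0   0   0   0   0   0   0   0   0   0   0   0   0   0   0   0   0   0   0   0   0   0
0.66   0   0   0   0   0   0   0   0   0   0   0   0   0   0   0   0   0   0   0   0   0   0   0   0   0
0.67   0   0   0   0   0   0   0   0   0   0   0   0   0   0   0   0   0   0   0   0   0   0   0   0   0
0.68   0   0   0   0   0   0   0   0   0   0   0   0   0   0   0   0   0   0   0   0   0   0   0   0   0
0.69   0   0   0   0   0   0   0   0   0   0   0   0   0   0   0   0   0   0   0   0   0   0   0   0   0
pos [ 0.5665 -0.1651  0.1776] yaw -179.8 turn 0.05 shift in target yaw [ 0.04 -0.05  3.73]
```

All four rings are where expected. I lower the bar behind them.

```bash
python3 -m creep '[[0.03,-0.06,0.8,0,0],[0,0,0.8,0,0],[0,0,0.8,0,0],[0,0,0.7,0,0],[0,0,0.4,0,0],[0,0,0.2,0,0],[0,0,0,0,0],[0,0,0,0,0]]'
```

```text
clock: 48.62
position: [0.5656, -0.1701, 0.0308]
ee_rot: [-0.0, 3.14, -0.0]
force: [0.0, 0.2, -3.3]
width: 0.192
gripper_force: 58.0
```

```bash
python3 -m creep '[[0,0.2,0.04,0,0],[0,0.3,0,0,0],[0,0.3,0,0,0],[0,0.3,0,0,0],[0,0.3,0,0,0],[0,0.3,0,0,0],[0,0.3,0,0,0],[0,0.3,0,0,0],[0,0.3,0,0,0],[0,0.3,0,0,0],[0,0.3,0,0,0],[0,0.3,0,0,0]]'
python3 -m creep '[[0,0.3,0,0,0],[0,0.3,0,0,0],[0,0.3,0,0,0],[0,0.3,0,0,0],[0,0.2,0,0,0],[0,0,0,0,0]]'
python3 - <<'E'
from h import *
im,W=snap('wrist','w8.png'); snap('top','top11.png'); tm('top11.png')
s=W.reshape(-1,3); s=s[(s[:,2]>.008)&(s[:,2]<.0145)&(s[:,0]>.44)&(s[:,0]<.7)&(s[:,1]>0.04)&(s[:,1]<.19)]
h,xe,ye=np.histogram2d(s[:,0],s[:,1],bins=[26,15],range=[[.44,.7],[.04,.19]])
for i in range(26): print('%.2f'%xe[i],' '.join('%3d'%k for k in h[i]))
E
```

```text
clock: 50.12
position: [0.5647, -0.0292, 0.0283]
ee_rot: [0.0, -3.141, 0.0]
force: [-1.0, -1.4, -2.3]
width: 0.193
gripper_force: 58.0
clock: 50.88
position: [0.5648, 0.0272, 0.0283]
ee_rot: [0.002, -3.142, -0.001]
force: [0.5, -0.4, -2.8]
width: 0.194
gripper_force: 58.0
0.44   0   0 171 206 170 209 206 226 230 241 243 194 215   6   0
0.45   0   0   0   0   0   0   0   0   0   0   0   0   0  34   0
0.46   0  34 140  57   0   0   0   0   0   0   0   0   0 163   0
0.47 120 436 336 435 177   0   0   0   0   0   0   0   0 276   0
0.48 334 129   0  67 400   0   0   0   0   0   0   0   0 305   0
0.49 343  80   0  17 419   7   0   0   0   0   0   0   0 322  17
0.50 172 331 169 310 230   0   0   0   1  48  10   0   0 320  57
0.51   0 124 235 365 358 308  83  60 340 334 347  94   0 284  56
0.52   0   0 172 259  37 107 328 292 165   0  96 332   3 264  52
0.53   0   0 239 105   0   0 287 347  56   0   1 360  31 262  52
0.54   0   0 161 226  20  93 313 205 226  83 220 264   1 259  37
0.55   0 104 195 301 306 276  89   7 161 238 192  35   0 234  41
0.56  41 201 135 225 171   2   0   0   0   0   
[... 162 characters left out ...]
 0   0   0   0   0   0   0   0   0   0   0  88   0
0.60   0   0   0   0   0   0   0   0   0   0   0   0   0   0   0
0.61   0   0   0   0   0   0   0   0   0   0   0   0   0  37   0
0.62   0   0   0   0   0   0   0   0   0   0   0   0   0 147   0
0.63   0   0   0   0   0   0   0   0   0   0   0   0   1 139   0
0.64   0   0   0   0   0   0   0   0   0   0   0   0   0 121   0
0.65   0   0   0   0   0   0   0   0   0   0   0   0   0  12   0
0.66   0   0   0   0   0   0   0   0   0   0   0   0   0   0   0
0.67   0   0   0   0   0   0   0   0   0   0   0   0   0   0   0
0.68   0   0   0   0   0   0   0   0   0   0   0   0   0   0   0
0.69   0   0   0   0   0   0   0   0   0   0   0   0   0   0   0
```

```bash
python3 -m creep '[[0,0.2,0,0,0],[0,0.2,0,0,0],[0,0.15,0,0,0],[0,0.1,0,0,0],[0,0,0,0,0],[0,0,0,0,0],[0,0,0,0,0]]'
python3 - <<'E'
from h import *
im,W=snap('wrist','w9.png')
cv2.imwrite('pics/w9.png',im['pixels'])
s=W.reshape(-1,3); s=s[(s[:,2]>.008)&(s[:,2]<.0145)&(s[:,0]>.44)&(s[:,0]<.7)&(s[:,1]>0.04)&(s[:,1]<.19)]
h,xe,ye=np.histogram2d(s[:,0],s[:,1],bins=[26,15],range=[[.44,.7],[.04,.19]])
for i in range(18): print('%.2f'%xe[i],' '.join('%3d'%k for k in h[i]))
E
```

```text
clock: 51.85
position: [0.5647, 0.0524, 0.0283]
ee_rot: [0.0, -3.141, -0.001]
force: [-0.5, -1.4, -3.5]
width: 0.194
gripper_force: 58.0
0.44   0   0 143 188 166 204 211 209 224 248 241 198 246 278 118
0.45   0   0   0   0   0   0   0   0   0   0   0   0   0 356  96
0.46   0   0   0 119 342 344 126   0   0   0   0   0   0 327  85
0.47   0   0  71 435 161 160 443  79   0   0   0   0   0 309  86
0.48   0   0 132 259   0   0 249 199   0   0   0   0   0 295  91
0.49   0   0 105 339  21  16 345 132   0   0   0   0   0 268  74
0.50   0   0   1 229 372 369 235   2   0   0  38  16   0 264  61
0.51   0   0   0   0 229 371 351 158  19 302 352 353 148 263  64
0.52   0   0   0 109 289  34  45 322 265 226   5  48 345 265  57
0.53   0   0   0 180 173   0   0 230 342 116   0   0 301 260  47
0.54   0   0   0  76 278  71  78 307 175 260  91 155 311 226  40
0.55   0   0   0   0 180 302 266 109   0 122 234 212  57 206  25
0.56   0   0   0 100 262 266 210   2   0   0   0   0   0 203  48
0.57   0   0   0   0   1   3 137  39   0   0   0   0   0 202  30
0.58   0   0   0   0   0   0   0   0   0   0   0   0   0 182  34
0.59   0   0   0   0   0   0   0   0   0   0   0   0   0  96   9
0.60   0   0   0   0   0   0   0   0   0   0   0   0   0   0   0
0.61   0   0   0   0   0   0   0   0   0   0   0   0   0  55  10
```

```bash
python3 -m creep '[[0,0.08,0,0,0],[0,0.05,0,0,0],[0,0,0,0,0],[0,0,0,0,0],[0,0,0,0,0]]'
```

```text
clock: 52.52
position: [0.5649, 0.0568, 0.0284]
ee_rot: [0.0, 3.141, -0.0]
force: [0.2, -5.3, -3.1]
width: 0.191
gripper_force: 58.0
```

```bash
python3 -m creep '[[0,-0.1,0,0,0],[0,-0.3,0,0,0],[0,-0.8,0,0,0],[0,-1,0,0,0],[0,-0.5,-0.5,0,0],[0,0,-1,0,0],[0,0,-1,0,0],[0,0,-1,0,0],[0,0,-0.2,0,0],[0,-1,0,0,0],[0,-1,0,0,0],[0,0,0,0,0]]'
python3 - <<'E'
from h import *
im,W=snap('top','top12.png'); tm('top12.png')
cv2.imwrite('pics/c10.png',cv2.resize(im['pixels'][170:300,180:380],(800,520),interpolation=cv2.INTER_CUBIC))
go(.5795,.365,.177,180)
E
```

```text
clock: 54.02
position: [0.5633, -0.1353, 0.1752]
ee_rot: [-0.009, -3.14, 0.003]
force: [-0.2, 0.4, -2.4]
width: 0.193
gripper_force: 58.0
top12.png 0.8 [0.4812 0.0937]
top12.png 0.77 [0.5308 0.1487]
top12.png 0.77 [0.5818 0.093 ]
top12.png 0.63 [0.5318 0.0981]
pos [ 0.5637 -0.1326  0.1751] yaw 179.8 turn -0.05 shift in target yaw [-0.4  12.44 -0.05]
```

View pics/c10.png

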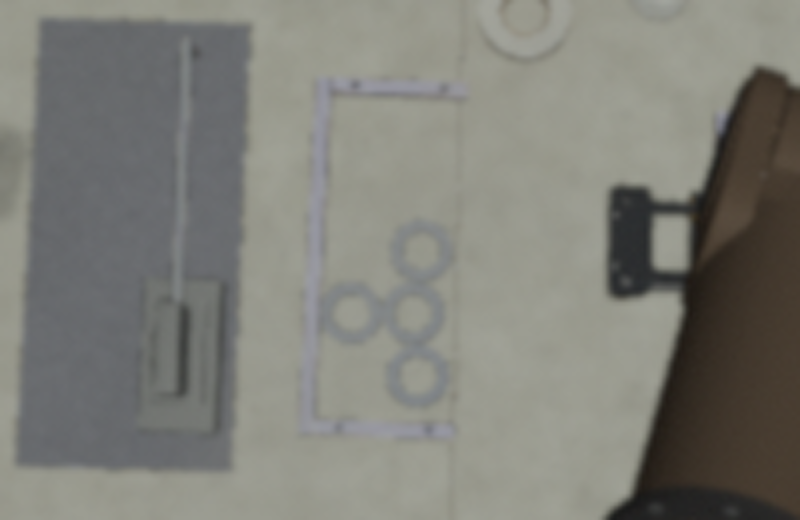

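All four rings are in the bay (crop centres (353,312), (415,314), (421,250), (418,378)), and the hook is on its plinth. I'll check the depth margin from the stop properly.

```bash
python3 - <<'E'
from h import *
f='top12.png'; r=lambda x,y,z:ray(f,180+x/4,170+y/4,z)
W=np.load('/tmp/w9.png.npz')['W'].reshape(-1,3)
t=W[(W[:,2]>.0145)&(W[:,2]<.018)&(W[:,1]>.15)&(W[:,1]<.2)&(W[:,0]>.46)&(W[:,0]<.6)]
for a in np.arange(.46,.6,.02):
    q=t[(t[:,0]>a)&(t[:,0]<a+.02)]; print(round(a,2),len(q),np.percentile(q[:,1],[2,98]).round(4) if len(q) else '')
for n,x,y in (('A',421,250),('B',418,378),('o2',415,314),('o1',353,312)): print(n,r(x,y,.006))
print(r(330,100,.016),r(317,415,.016), 'mouth',r(466,90,.016),r(455,430,.016))
E
```

```text
0.46 791 [0.1745 0.185 ]
0.48 672 [0.1739 0.1845]
0.5 619 [0.1737 0.1844]
0.52 585 [0.1733 0.1836]
0.54 550 [0.1731 0.1835]
0.56 463 [0.1727 0.1831]
0.58 302 [0.1723 0.1827]
A [0.5825 0.0942 0.006 ]
B [0.4809 0.094  0.006 ]
o2 [0.5315 0.0976 0.006 ]
o1 [0.5321 0.1467 0.006 ]
[0.6999 0.1689 0.016 ] [0.4502 0.1715 0.016 ] mouth [0.7103 0.061  0.016 ] [0.4404 0.0636 0.016 ]
```

The margin holds: rear rings are 77–80 mm from the stop against a limit of 87. Now return the straightedge.

```bash
python3 -m creep '[[-0.4,1,0,0,0],[0,1,0,0,0],[0,1,0,0,0],[0,1,0,0,0],[0,1,0,0,0],[0,1,0,0,0],[0,1,0,0,0],[0,1,0,0,0],[0,1,0,0,0],[0,1,0,0,0],[0,1,0,0,0],[0,1,0,0,0]]'
python3 -m creep '[[0,0.44,0,0,0],[0,0,0,0,0],[0,0,0,0,0]]'
python3 -c "
from h import *
go(.5795,.365,.0305,180)"
```

```text
clock: 55.58
position: [0.5791, 0.3516, 0.175]
ee_rot: [0.003, -3.139, 0.0]
force: [0.6, -0.4, -2.4]
width: 0.195
gripper_force: 58.0
clock: 55.95
position: [0.5811, 0.3647, 0.176]
ee_rot: [-0.002, -3.141, 0.002]
force: [0.1, -0.3, -3.3]
width: 0.188
gripper_force: 58.0
pos [0.5811 0.3647 0.176 ] yaw 179.9 turn -0.02 shift in target yaw [0.04 0.01 3.64]
```

```bash
python3 -m creep '[[0,0,1,0,0],[0,0,1,0,0],[0,0,0.8,0,0],[0,0,0.5,0,0],[0,0,0.2,0,0],[0,0,0.1,0,0],[0,0,0,0,0]]'
```

```text
clock: 56.82
position: [0.5813, 0.367, 0.0332]
ee_rot: [-0.0, 3.141, 0.001]
force: [-0.1, 0.4, -4.0]
width: 0.188
gripper_force: 58.0
```

```bash
python3 -m creep '[[0,0,0.05,0,0],[0,0,0,0,0],[0,0,0,0,0]]'
```

```text
clock: 57.2
position: [0.5808, 0.3669, 0.0306]
ee_rot: [-0.0, 3.141, 0.0]
force: [-0.8, -0.6, -2.9]
width: 0.197
gripper_force: 58.0
```

```bash
python3 -m creep '[[0,0,0.03,0,0],[0,0,0,0,0.25],[0,0,0,0,0.4],[0,0,0,0,0.6],[0,0,0,0,0.6],[0,0,0,0,0.6],[0,0,-0.5,0,0.6],[0,0,-1,0,0.6],[0,0,-1,0,0.6],[0,0,-1,0,0.6],[0,0,0,0,0.6],[0,0,0,0,0.6]]'
python3 - <<'E'
from h import *
im,W=snap('wrist','w10.png'); s=W.reshape(-1,3)
h=s[(s[:,2]>.084)&(s[:,2]<.096)&(abs(s[:,1]-.278)<.02)]; print('hook',len(h),np.percentile(h,[1,50,99],axis=0).round(4)) if len(h) else 0
s=s[(abs(s[:,0]-.578)<.14)&(abs(s[:,1]-.365)<.035)]
t=s[(s[:,2]>.06)&(s[:,2]<.07)]; print(len(t),np.percentile(t,[1,50,99],axis=0).round(4))
t=s[(s[:,2]>.02)&(s[:,2]<.028)]; print(len(t),np.percentile(t,[1,50,99],axis=0).round(4))
snap('top','top13.png'); tm('top13.png',.55)
E
```

```text
clock: 58.7
position: [0.5806, 0.3668, 0.1699]
ee_rot: [-0.0, 3.141, 0.001]
force: [-0.2, -0.5, -0.9]
width: 0.597
gripper_force: 0.0
hook 3091 [[0.4647 0.2699 0.0847]
 [0.4964 0.2793 0.0889]
 [0.5323 0.2871 0.0906]]
1040 [[0.5607 0.3568 0.0609]
 [0.5792 0.3649 0.0639]
 [0.6001 0.3738 0.0654]]
6555 [[0.4717 0.3505 0.021 ]
 [0.5465 0.3648 0.0231]
 [0.6865 0.3799 0.0247]]
top13.png 0.8 [0.4812 0.0937]
top13.png 0.78 [0.5308 0.1487]
top13.png 0.77 [0.5818 0.093 ]
top13.png 0.63 [0.5318 0.0981]
```

Everything is in place, so I'm handing in.

```bash
python3 -c "
from cell import sign_off
print(sign_off())"
```

```text
the job is handed in; nothing more can be done
None
```

The job is handed in with no verdict returned: all four rings measured inside the bay (rear ones 77–80 mm from the stop, limit 87), the hooked rod is upright on its plinth, and the straightedge is back on its board. An early grip slip made the rod's foot sweep one open ring into the bay, so I regripped the rod before drawing out the second guard ring.

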